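Release and push back the ratchet pusher of a counter display

ROBOT

A 6-joint arm with a two-finger parallel gripper is mounted at the origin on the work surface. World frame = base frame: x ahead of the robot, y to its left, z up, the work surface at z = 0. Lengths are in m, angles in rad, forces in N, time in s.
With the tool pointing down it reaches from about 0.3 to 0.85 m from the base axis. Payload 5.4 kg.
Tool frame: the origin (TCP) lies on the centre line of the jaws, within the pads' length; the fingertips stand ahead of it and the grasp point (between the pads) lies 3 mm ahead of it (robot.finger_overhang is the y of the fingertips in the tool frame, in m); y points along the fingers, z is the direction in which the jaws open and shut, and the axes are right-handed (so a half turn about y gives the same grasp; the last joint's range is limited). The gripper opens to 85 mm and grips with 20 to 120 N. Pads are 22 mm wide; open, the fingers measure 114 mm over their backs; the gripper's body (76 mm by 85 mm) begins 54 mm behind the grasp point. The pads swing forward as they close: fully open they stand 13 mm farther back than shut.
Start: joints at [-1.33, 0.158, 1.597, -0, 1.386, -0.21], TCP at [0.25, -0.518, 0.253] pointing down, gripper open.
Joint ranges: [-2.91, 2.91], [-0.94, 2.29], [0.18, 2.7], [-1.29, 4.43], [0.17, 2.64], [-3, 3]. Speed limits (rad/s): [2.57, 2.57, 3.14, 3.14, 3.14, 3.14].

INTERFACE

Orientations are given as a rotation vector (axis times angle).
In Python, from bench import monitor, read_camera, workorder, robot gives the robot as it stands.
- The arm moves only by the tool servo_tool, never from a script. Its argument "increments" is a list that holds one entry, the list of rows, each a list of 6 numbers: the shift along the world's x, y, z normalised to -1 to 1, where 1 is 100 mm, then the turn, a rotation vector about the world's x, y, z normalised to -1 to 1, where 1 is 30 degrees. A call has 1 to 5 rows; each row is the pose to reach, as a shift and turn from the pose measured when the call began; what a row does not reach only later rows make up. A row lasts 1/12 s, in which the tool goes at most 41.7 mm and 7.16 degrees, less where a joint would pass 70% of its speed; a pose out of reach is approached as far as the arm can. A call with a number of a shift or a turn outside -1 to 1 is refused whole. A call with a gripper value outside its range is refused whole. "hand" is the gripper command: -1 is fully open, 1 is shut, values between are in proportion, set as the call begins (left out, the last holds). The fingers move at their own pace and stop on an object; "force" is the grip in N (left out, the last holds). Time passes only in rows, so rows that repeat a pose let the fingers close. It gives the time, the measured TCP pose, the force and the opening at its end, in the units of the state.
- monitor.sense(): the state, without advancing time (a new reading comes with each control period).
- read_camera(name): name is "scene" or "top" or "wrist"; returns a dict with "frame" (384x512x3 uint8, blue, green, red), "z_map" (384x512 float32, m along the optical axis (not along the pixel's ray), 0 where there is no reading), "fx", "fy", "cx", "cy" (pixels), "R" (3x3) and "t" (3): a world point X has camera coordinates R X + t; the wrist camera has in their place "T_tool_cam" (4x4, takes a point from camera to tool coordinates, whose origin is the TCP and whose axes are the tool frame's). Camera axes: x right, y down, z forward; pixel columns grow to the right and rows downward; lengths in m; the calibration is good to about 2 mm. A picture is of the moment at which its call begins: read the wrist's pose just before it.
- workorder.finish_job(): hands the job in, once; it reports no verdict.
The state is a dict: "time": time; "qpos": joint angles; "qd": joint speeds; "tau": joint torques, N m; "position": TCP position; "tool_rot": TCP orientation; "wrist_force": force on the tool from outside, world axes, zero at the start; "ft_torque": the same for the moment, N m; "width": finger opening in m.
Only numpy, scipy, OpenCV 4.12 (cv2) and the standard library are available. Lean on these libraries where they do the work, as an engineer would, in place of code of your own. Each camera call takes 0.05 s, during which the arm holds its last target.

TASK

The lane of the checkout display has to be refilled: with the shut fingertips press the pusher's ratchet release key down and, while it stays pressed, push the pusher all the way back along its bar to the end stop; then let the key spring up and move clear. Only press and push, on the key and the front of the tab: do not grip the tab or touch its back, and leave the cartons in the lane and the other things on the counter where they stand.

Things in the scene. Friction and masses are not known exactly. Their poses are not given: they have to be found in the camera images.
- display: Counter display, fixed: aluminium floor plate 390 x 170 x 8 mm. Origin at table height; plate from x = -210 to +180, y = -85 to +85 mm. Its +x axis is BACK, the way the pusher is to be pushed; z up. A steel bar with ratchet teeth on top (24 mm wide, tooth tips 36 mm above the table) runs along x at y = +45 mm. The goods lane beside it (y = -81 to +18 mm) has low walls, up to 30 mm high.
- end_stop (a point): Middle of the front face of the black end stop block at the back end of the bar (x = 155 mm in the display's frame), 25 mm above the table; the block's top is 50 mm above the table. The pusher's carriage strikes it when fully back.
- pusher (a joint): Grey plastic pusher (sliding jaw) on the bar: metres slid back; 0 = foremost, 0.160 = fully back at the end stop. Friction about 1.5 N once released. The ratchet lets it go forward freely but, after up to 8 mm of play, blocks it from going back unless the release is pressed by more than about 0.11 rad. If the key comes up on the way, the ratchet locks again.
- release (a joint): Black ribbed release key that rocks on a hinge 8 mm behind the tab's front face, 47 mm above the table: radians pressed; 0 = up, 0.26 = fully down at its stop. On a tooth's slope it may rest at up to 0.10. A spring lifts it: fully down takes about 5 N at key_top, more nearer the tab. In the last 8 mm of travel the pawl drops into a home notch and the key, let go, returns to about 0.
- key_top (a point): Where to press: middle line of the key's top, 21 mm in front of the tab's face. The key's plate is 44 mm along the bar (2 to 46 mm in front of the tab's face), 36 mm wide. Up, it slopes, rising to the front by 0.26 rad: this point is about 59.5 mm above the table, the front edge about 66 mm. Fully down it is level, top 52 mm above the table. Free above. The point's frame rocks with the key.
- tab_front (a point): Middle of the front face of the pusher's upright tab over the bar: 44 mm wide, from 62 to 104 mm above the table, this point at 83 mm. The face is square to the display's x axis and looks to -x, over the key; push it in the display's +x. A fingertip standing on the pressed key is at the right height to push here with its side.
- paddle_top (a point): Middle of the top edge of the pusher's paddle, the upright plate across the lane (100 mm wide, 5 mm thick, top 82 mm above the table), 63 mm in front of the tab's face and only on the lane's side of the bar.
- tab_back (a point): Plate on the back of the tab, 47 mm wide, 5 mm thick, from 5 to 10 mm behind the tab's front face, so it stands out 1.5 mm at either side of the tab; gripping the tab would touch it. This point: middle of its rear face, 83 mm above the table.
- carton_a: Small white carton with a red band, 26 x 60 x 85 mm, standing loose in the lane at its front end. Origin: centre of its underside.
- carton_b: Second carton like carton_a, standing behind it, in front of the paddle.
- tin: Food tin, 74 mm in diameter, 90 mm high, loose. Origin: centre of its underside.
- paper_roll: Till paper roll standing on end, 68 mm in diameter, 80 mm high, loose. Origin: centre of its underside.
- bottle: Glass bottle, 56 mm in diameter, 170 mm high, loose. Origin: centre of its underside.
- jar: Jar, 56 mm in diameter, 80 mm high, loose. Origin: centre of its underside.
- mug: White mug, 72 mm in diameter, 85 mm high, loose. Origin: centre of its underside.
- card_terminal: Card terminal lying flat, 155 x 75 x 30 mm, loose. Origin: centre of its underside.

How it is judged:
On the way, in this order (a step that is already met when the one before it is completed fails the run):
1. the release key is pressed down while the pusher is still forward (value of joint release above 0.12 rad and value of joint pusher below 0.085 m), for 0.1 s.
2. the pusher is pushed back to the end stop (value of joint pusher above 0.152 m), for 0.1 s.
At the end, for the whole second after the job is handed in: The pusher stands within 8 mm of fully back (joint above 0.152 m) and at rest, the release key is up again (below 0.06 rad), the cartons are within 12 mm and the other things within 20 mm of where they stood (value of joint pusher above 0.152 m and value of joint release below 0.06 rad and velocity of joint pusher below 0.01 m/s and distance of each of carton_a, carton_b from where it was at the start of the episode below 0.012 m and distance of each of tin, paper_roll, bottle, jar, mug, card_terminal from where it was at the start of the episode below 0.02 m); the robot touches nothing.
It fails at once if the tab is gripped or its back is touched (contact force between the fingers and pusher_c8 above 1 N).
It fails at once if a carton or another thing on the counter is pushed away, lifted or carried (distance of any of carton_a, carton_b, tin, paper_roll, bottle, jar, mug, card_terminal from where it was at the start of the episode above 0.025 m).
It also fails if it takes over 35 s, if anything falls off the work surface, if the arm or the gripper's body presses on something with over 40 N, if the wrist force passes 120 N, or if a joint passes its speed limit or range.

## Working session

There is one attempt and no reset: what is moved stays moved. The work goes in short steps, Python scripts to look and compute and a tool call to move; the robot and the scene stay as the last step left them, time stands still between calls to the robot, and variables do not carry over. Pictures are saved under pics/ and viewed, and the job is handed in when it is done.

Besides the shell and the picture viewer there is one more tool, called after ">>>" as a command line: name --argument value ..., lists and objects as JSON in quotes. servo_tool: Moves the arm, as the interface text tells. Scaled input: -1 to 1 covers 100 mm each way for a shift and 30 degrees each way for a turn. Its arguments: {"type":"object","properties":{"increments":{"type":"array","items":{"type":"array","items":{"type":"array","items":{"type":"number","minimum":-1,"maximum":1}}}},"hand":{"type":"number"},"force":{"type":"number"}},"required":["increments"]}

```bash
mkdir -p pics; ls
python3 - <<'E'
from bench import monitor, read_camera, workorder, robot
import cv2,numpy as np
s=monitor.sense();print(s)
print([a for a in dir(robot) if a[0]!='_'],robot.finger_overhang)
for n in("scene","top"):
    c=read_camera(n);cv2.imwrite(f'pics/{n}0.png',c['frame']);np.savez(f'{n}0.npz',**c)
    print(n,c['fx'],c['cx'],c['cy'],c['R'],c['t'])
E
```

```text
pics
{'time': 0.0, 'qpos': array([-1.33004196e+00,  1.59013654e-01,  1.59825970e+00,  1.14195686e-05,
        1.38620692e+00, -2.10105963e-01]), 'qd': array([ 6.96359307e-04,  9.00893819e-05,  3.54299650e-04,  2.75009261e-04,
       -3.51447681e-04, -9.02302588e-05]), 'tau': array([-4.60103511e-04, -3.95997620e+01, -3.31430984e+01,  3.37606116e-05,
        8.63952708e-03,  2.57915971e-06]), 'position': array([ 0.25039247, -0.51698535,  0.252323  ]), 'tool_rot': array([-0.45207478,  1.97314134, -1.96932392]), 'wrist_force': array([-0.07139981,  0.726062  , -0.52617109]), 'ft_torque': array([-0.0185994 ,  0.00091307, -0.01898543]), 'width': 0.08541127800625621}
['IKError', 'finger_overhang'] 0.022
scene 407.3676573064175 253.47749838089075 189.16246610638248 [[ 0.87163919  0.489994    0.01228851]
 [ 0.41509799 -0.72461199 -0.5501192 ]
 [-0.2606507   0.48460639 -0.83499573]] [-0.55090649 -0.15066194  1.01239235]
top 437.90176352851523 254.7359532436159 192.31468754964055 [[-0.0226023  -0.99972314  0.00654023]
 [-0.98977397  0.02145479 -0.14102194]
 [ 0.14084257 -0.00966077 -0.98998487]] [0.06429052 0.60443825 0.87981633]
```

View pics/scene0.png

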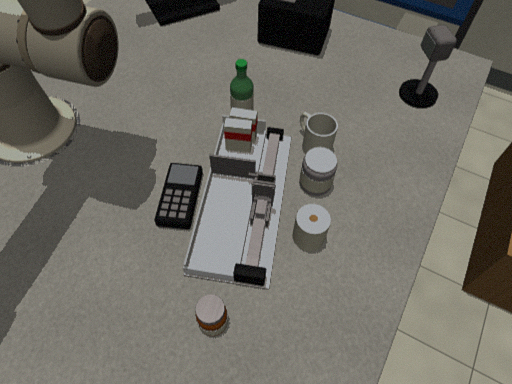

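View pics/top0.png

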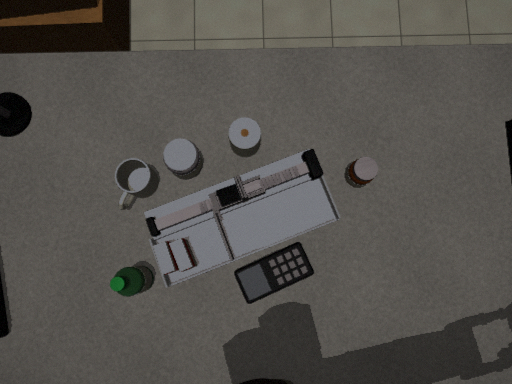

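```bash
cat > h.py <<'E'
import numpy as np,cv2
def load(n): return dict(np.load(n))
def cloud(c):
    z=c['z_map'];v,u=np.mgrid[:z.shape[0],:z.shape[1]]
    P=np.stack([(u-c['cx'])/c['fx']*z,(v-c['cy'])/c['fy']*z,z],-1)
    return (P-c['t'])@c['R']
def ray(c,u,v,h):
    d=np.array([(u-c['cx'])/c['fx'],(v-c['cy'])/c['fy'],1])@c['R'];o=-c['R'].T@c['t']
    return o+d*(h-o[2])/d[2]
E
python3 - <<'E'
from h import *
for n,(x0,x1,y0,y1) in dict(top=(140,345,145,290),scene=(180,300,110,290)).items():
    c=load(n+'0.npz');f=c['frame'][y0:y1,x0:x1]
    k=min(800/f.shape[1],600/f.shape[0]);f=cv2.resize(f,None,fx=k,fy=k,interpolation=cv2.INTER_CUBIC)
    f=cv2.convertScaleAbs(f,alpha=1.6,beta=10);cv2.imwrite(f'pics/{n}0z.png',f);print(n,k)
    X=cloud(c)
    print(np.nanmedian(X[...,2][20:60,20:60]) , X[200,20])
E
```

```text
top 3.902439024390244
-0.47010329787469635 [ 0.60601726  0.56558088 -0.00073243]
scene 3.3333333333333335
0.3402662686488346 [ 0.13434292 -0.16428664  0.00049956]
```

View pics/top0z.png

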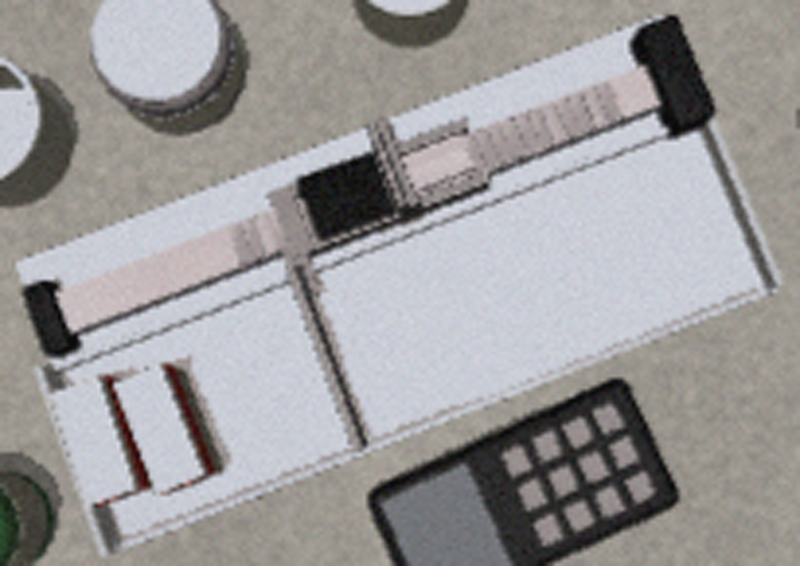

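View pics/scene0z.png

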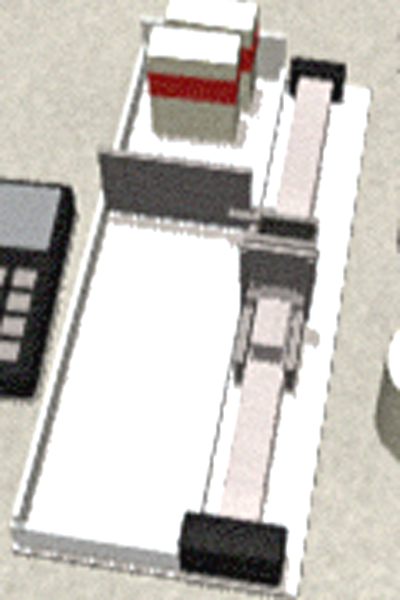

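Run:
```python
from h import *
c=load('top0.npz');k=3.9024
cor=[(-.21,.085,18,262),(.18,.085,670,15),(.18,-.085,778,290),(-.21,-.085,108,552)]
L=np.array([a[:2] for a in cor])
W=np.array([ray(c,140+(a[2]+.5)/k-.5,145+(a[3]+.5)/k-.5,.008)[:2] for a in cor])
print(W, [np.linalg.norm(W[i]-W[i-1]) for i in range(4)])
lc,wc=L.mean(0),W.mean(0)
U,S,Vt=np.linalg.svd((L-lc).T@(W-wc));R=Vt.T@U.T;t=wc-R@lc
th=np.arctan2(R[1,0],R[0,0]);print('yaw',np.degrees(th),'t',t,'res',(W-(L@R.T+t))*1e3)
np.savez('disp.npz',R=R,t=t)
for n in('top','scene'):
    c=load(n+'0.npz');X=cloud(c);Y=(X[...,:2]-t)@R; z=X[...,2];v=c['z_map']>0
    def rep(nm,m):
        m=m&v
        if m.sum(): print(n,nm,m.sum(),'x',np.percentile(Y[m][:,0],[2,50,98]).round(4),'y',np.percentile(Y[m][:,1],[2,50,98]).round(4),'z',np.percentile(z[m],[2,50,98]).round(4))
    inb=(abs(Y[...,0])<.22)&(abs(Y[...,1])<.09)
    g=c['frame'].max(-1)
    rep('stop',inb&(Y[...,0]>.14)&(z>.04)&(z<.06))
    rep('tabtop',inb&(Y[...,1]>.02)&(z>.095)&(z<.112))
    rep('tab',inb&(Y[...,1]>.02)&(z>.072)&(z<.112))
    rep('key',inb&(Y[...,1]>.027)&(Y[...,1]<.063)&(z>.05)&(z<.07)&(g<60)&(Y[...,0]<.1))
    rep('paddle',inb&(Y[...,1]<.015)&(z>.072)&(z<.09)&(Y[...,0]>-.1))
    rep('carton',inb&(z>.085+.0)&(z<.1)&(Y[...,0]<-.1))
    rep('bar',inb&(abs(Y[...,1]-.045)<.03)&(z>.03)&(z<.04)&(g>120))
    # surroundings
    o=~inb&(z>.02)&(z<.3)&(abs(Y[...,0])<.35)&(abs(Y[...,1])<.3)
    num,lab,st,ce=cv2.connectedComponentsWithStats(((o&v)*255).astype(np.uint8))
    for i in range(1,num):
        if st[i,4]>60: rep('obj',lab==i)
```

```text
[[ 0.57322716  0.29113391]
 [ 0.70620177 -0.07724637]
 [ 0.54831919 -0.13095086]
 [ 0.41401796  0.24031566]] [np.float64(0.16712289797902957), np.float64(0.39164560736156145), np.float64(0.16676655300238208), np.float64(0.39481090780163414)]
yaw -70.38593160445993 t [0.56547676 0.06668346] res [[-1.82408102 -1.89735457]
 [ 0.23421359 -2.90736601]
 [ 2.487387    0.45423348]
 [-0.89751957  4.3504871 ]]
top stop 338 x [0.1531 0.1643 0.1761] y [0.0169 0.0453 0.0752] z [0.0409 0.0494 0.0525]
top tabtop 119 x [-0.0031  0.0024  0.008 ] y [0.0234 0.0456 0.0674] z [0.0958 0.1029 0.1052]
top tab 140 x [-0.0032  0.002   0.0081] y [0.0223 0.0442 0.0674] z [0.0762 0.1021 0.1052]
top key 365 x [-0.0467 -0.026  -0.0046] y [0.0279 0.045  0.0619] z [0.0517 0.0574 0.063 ]
top paddle 132 x [-0.0679 -0.0653 -0.0628] y [-0.0795 -0.0341  0.0121] z [0.0749 0.0811 0.0843]
top carton 858 x [-0.1989 -0.1735 -0.142 ] y [-0.0644 -0.0337 -0.0031] z [0.0882 0.0923 0.0955]
top bar 39 x [-0.1865 -0.1596  0.1418] y [0.0349 0.0439 0.0562] z [0.0302 0.0316 0.0341]
top obj 1000 x [0.0181 0.048  0.0799] y [0.1182 0.1456
[... 1104 characters left out ...]
648 -0.034  -0.0031] z [0.0862 0.0928 0.0951]
scene bar 917 x [-0.1832  0.0604  0.1444] y [0.0329 0.0443 0.0559] z [0.0303 0.0332 0.0369]
scene obj 1012 x [-0.1515 -0.0697 -0.0326] y [-0.2969 -0.2681 -0.2562] z [0.2387 0.2801 0.2992]
scene obj 903 x [-0.2691 -0.2474 -0.2342] y [-0.0743 -0.0457 -0.0222] z [0.0493 0.1079 0.1706]
scene obj 2442 x [-0.233  -0.1049 -0.0505] y [0.1061 0.1482 0.1834] z [0.0237 0.072  0.0916]
scene obj 2134 x [-0.0638  0.0165  0.0834] y [-0.1731 -0.1354 -0.0998] z [0.0228 0.0303 0.0342]
scene obj 1287 x [0.023  0.0652 0.0852] y [0.1186 0.1494 0.1808] z [0.0233 0.0789 0.082 ]
scene obj 1025 x [0.2364 0.265  0.2842] y [-0.0285 -0.0033  0.0198] z [0.0256 0.0788 0.0818]
```

```bash
cat > st.py <<'E'
from h import *
from bench import monitor
from scipy.spatial.transform import Rotation as Ro
s=monitor.sense();d=np.load('disp.npz');R,t=d['R'],d['t']
T=Ro.from_rotvec(s['tool_rot']).as_matrix()
p=s['position'];tip=p+T[:,1]*.022
print('t',round(s['time'],2),'pos',p.round(4),'w',round(s['width'],4),'F',s['wrist_force'].round(2),'Fdisp',(s['wrist_force'][:2]@R).round(2))
print('tip disp',((tip[:2]-t)@R).round(4),'z',tip[2].round(4));print('T',T.round(3).tolist())
zd=np.append((R.T@T[:2,2]),0);a=np.degrees(np.arctan2(zd[1],zd[0]));print('tool z angle in disp',a.round(2),'q6',s['qpos'][5].round(3))
E
python3 st.py
python3 - <<'E'
import numpy as np
d=np.load('disp.npz');R,t=d['R'],d['t']
for l in [(-.0225,.045),(-.0135,.045)]: print(l,R@l+t)
print('xdir',R[:,0])
E
```

```text
t 0.1 pos [ 0.2504 -0.5171  0.2524] w 0.0854 F [ 0.12 -0.41  0.54] Fdisp [ 0.43 -0.03]
tip disp [ 0.4441 -0.4928] z 0.2304
T [[-0.9, -0.0, 0.436], [-0.436, 0.002, -0.9], [-0.0, -1.0, -0.002]]
tool z angle in disp 6.22 q6 -0.21
(-0.0225, 0.045) [0.60031278 0.10298363]
(-0.0135, 0.045) [0.60333392 0.09450585]
xdir [ 0.33568287 -0.94197506]
```

>>> servo_tool --increments '[[[0.14,0.25,0,0,0,0.23],[0.28,0.5,0,0,0,0.46],[0.42,0.75,0,0,0,0.69],[0.56,1.0,0,0,0,0.931],[0.56,1.0,0,0,0,0.931]]]' --hand 1 --force 40

```text
time: 0.52
position: [0.3083, -0.4131, 0.2518]
tool_rot: [-0.845, 1.656, -1.648]
wrist_force: [0.9, 0.6, -0.1]
width: 0.0256
```

>>> servo_tool --increments '[[[0.14,0.25,0,0,0,0.23],[0.28,0.5,0,0,0,0.46],[0.42,0.75,0,0,0,0.69],[0.56,1.0,0,0,0,0.931],[0.56,1.0,0,0,0,0.931]]]'

```text
time: 0.93
position: [0.3657, -0.3096, 0.2513]
tool_rot: [-1.143, 1.309, -1.298]
wrist_force: [-0.5, 0.3, 0.1]
width: 0.0002
```

>>> servo_tool --increments '[[[0.14,0.25,0,0,0,0.23],[0.28,0.5,0,0,0,0.46],[0.42,0.75,0,0,0,0.69],[0.56,1.0,0,0,0,0.931],[0.56,1.0,0,0,0,0.931]]]'

```text
time: 1.35
position: [0.423, -0.2066, 0.251]
tool_rot: [-1.357, 0.942, -0.93]
wrist_force: [0.2, 0.1, -0.6]
width: 0.0001
```

>>> servo_tool --increments '[[[0.19,0.33,0,0,0,0],[0.37,0.66,0,0,0,0],[0.56,1.0,0,0,0,0],[0.56,1.0,0,0,0,0]]]'

```text
time: 1.68
position: [0.4808, -0.1025, 0.2508]
tool_rot: [-1.356, 0.94, -0.928]
wrist_force: [-0.1, -0.1, -0.8]
width: -0.0001
```

>>> servo_tool --increments '[[[0.19,0.33,0,0,0,0],[0.37,0.66,0,0,0,0],[0.56,1.0,0,0,0,0],[0.56,1.0,0,0,0,0]]]'

```text
time: 2.02
position: [0.5387, 0.0013, 0.2505]
tool_rot: [-1.354, 0.939, -0.925]
wrist_force: [-0.4, 0.2, 0.5]
width: -0.0001
```

```bash
python3 st.py
```

```text
t 2.02 pos [0.5387 0.0013 0.2505] w -0.0001 F [-0.44  0.22  0.47] Fdisp [-0.35 -0.34]
tip disp [ 0.0523 -0.0471] z 0.2285
T [[0.361, -0.003, 0.933], [-0.933, 0.011, 0.361], [-0.011, -1.0, 0.001]]
tool z angle in disp 91.54 q6 -0.598
```

>>> servo_tool --increments '[[[0.2,0.33,0,-0.02,0,-0.05],[0.4,0.66,-0.2,-0.02,0,-0.05],[0.6,1.0,-0.5,-0.02,0,-0.05],[0.6,1.0,-0.5,-0.02,0,-0.05],[0.6,1.0,-0.5,-0.02,0,-0.05]]]'

```text
time: 2.43
position: [0.5977, 0.1019, 0.1969]
tool_rot: [-1.357, 0.959, -0.947]
wrist_force: [-0.2, -0.5, -1.0]
width: 0.0001
```

```bash
python3 st.py;python3 - <<'E'
from h import *
from bench import read_camera
for n in('scene','wrist'):
    c=read_camera(n);cv2.imwrite(f'pics/{n}1.png',c['frame'])
E
```

```text
t 2.43 pos [0.5977 0.1019 0.1969] w 0.0001 F [-0.24 -0.53 -0.98] Fdisp [ 0.42 -0.4 ]
tip disp [-0.0224  0.042 ] z 0.1749
T [[0.337, -0.009, 0.942], [-0.942, 0.0, 0.337], [-0.003, -1.0, -0.008]]
tool z angle in disp 90.06 q6 -0.373
```

View pics/scene1.png

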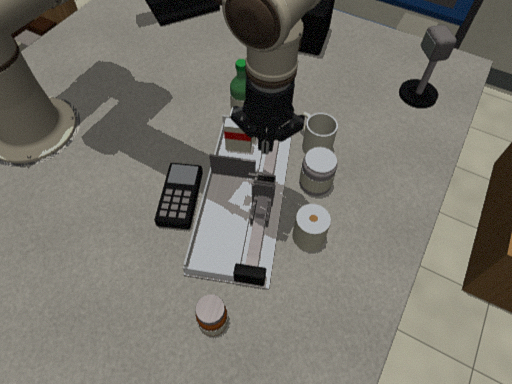

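View pics/wrist1.png

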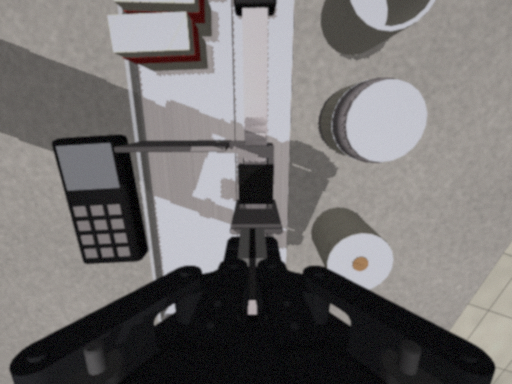

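>>> servo_tool --increments '[[[0.04,-0.02,-0.3,0,-0.015,0],[0.04,-0.02,-0.6,0,-0.015,0],[0.04,-0.02,-0.9,0,-0.015,0],[0.04,-0.02,-1.0,0,-0.015,0],[0.04,-0.02,-1.0,0,-0.015,0]]]'

```text
time: 2.95
position: [0.6009, 0.0962, 0.0986]
tool_rot: [-1.352, 0.955, -0.956]
wrist_force: [-0.9, 0.1, 0.0]
width: -0.0004
```

```bash
python3 st.py
```

```text
t 2.95 pos [0.6009 0.0962 0.0986] w -0.0004 F [-0.85  0.12  0.  ] Fdisp [-0.4  -0.76]
tip disp [-0.016   0.0433] z 0.0766
T [[0.333, -0.0, 0.943], [-0.943, -0.001, 0.333], [0.001, -1.0, -0.0]]
tool z angle in disp 89.83 q6 -0.378
```

>>> servo_tool --increments '[[[0.01,0.04,0,0,0,0],[0.01,0.04,-0.06,0,0,0],[0.01,0.04,-0.12,0,0,0],[0.01,0.04,-0.12,0,0,0]]]'

```text
time: 3.28
position: [0.6019, 0.1002, 0.0867]
tool_rot: [-1.352, 0.955, -0.956]
wrist_force: [0.1, 0.1, -0.5]
width: -0.0002
```

```bash
python3 st.py
```

```text
t 3.28 pos [0.6019 0.1002 0.0867] w -0.0002 F [ 0.1   0.1  -0.45] Fdisp [-0.06  0.12]
tip disp [-0.0193  0.0456] z 0.0647
T [[0.333, 0.0, 0.943], [-0.943, -0.001, 0.333], [0.001, -1.0, -0.0]]
tool z angle in disp 89.83 q6 -0.371
```

Now press, gradually, to about 52.5 mm.

>>> servo_tool --increments '[[[0,0,-0.03,0,0,0],[0,0,-0.06,0,0,0],[0,0,-0.09,0,0,0],[0,0,-0.11,0,0,0],[0,0,-0.12,0,0,0]]]'

```text
time: 3.7
position: [0.6023, 0.1005, 0.075]
tool_rot: [-1.351, 0.955, -0.957]
wrist_force: [-1.1, 1.2, 3.8]
width: 0.0004
```

>>> servo_tool --increments '[[[0,0,0,0,0,0],[0,0,0,0,0,0]]]'

```text
time: 3.87
position: [0.6024, 0.1005, 0.0753]
tool_rot: [-1.351, 0.955, -0.957]
wrist_force: [-1.0, -0.1, 4.5]
width: 0.0003
```

```bash
python3 st.py;python3 - <<'E'
from h import *
from bench import read_camera
n='scene'
c=read_camera(n);cv2.imwrite(f'pics/{n}2.png',cv2.resize(c['frame'][90:290,170:350],None,fx=3,fy=3))
c=read_camera('wrist');cv2.imwrite(f'pics/wrist2.png',c['frame'])
E
```

```text
t 3.87 pos [0.6024 0.1005 0.0753] w 0.0003 F [-1.04 -0.11  4.47] Fdisp [-0.25 -1.02]
tip disp [-0.0194  0.0461] z 0.0533
T [[0.333, 0.001, 0.943], [-0.943, -0.001, 0.333], [0.001, -1.0, 0.001]]
tool z angle in disp 89.84 q6 -0.371
```

View pics/scene2.png

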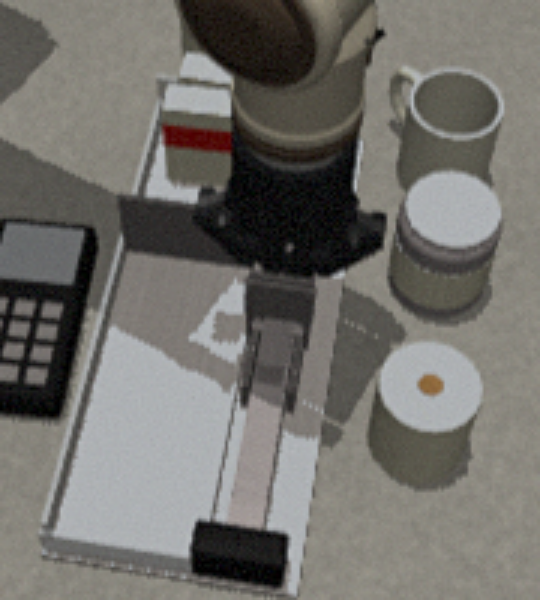

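View pics/wrist2.png

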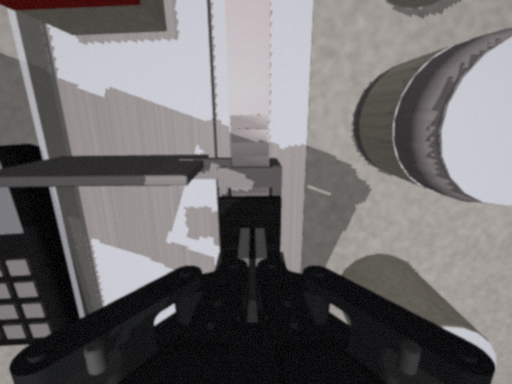

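Run:
```python
from h import *
from bench import read_camera
d=np.load('disp.npz');R,t=d['R'],d['t']
for n in('scene','top'):
    c=read_camera(n);X=cloud(c);Y=(X[...,:2]-t)@R;z=X[...,2];g=c['frame'].max(-1)
    m=(c['z_map']>0)&(abs(Y[...,0]+.02)<.06)&(Y[...,1]>.06)&(Y[...,1]<.16)&(z>.06)&(g<50)
    for a in np.arange(.06,.16,.01):
        k=m&(Y[...,1]>a)&(Y[...,1]<a+.01)
        if k.sum()>3: print(n,a.round(2),k.sum(),'zmin',np.percentile(z[k],3).round(3),'x',Y[k][:,0].min().round(3),Y[k][:,0].max().round(3))
```

```text
scene 0.06 271 zmin 0.073 x -0.028 0.017
scene 0.07 258 zmin 0.107 x -0.03 0.009
scene 0.08 164 zmin 0.119 x -0.046 -0.004
scene 0.09 76 zmin 0.128 x -0.029 -0.004
scene 0.1 36 zmin 0.142 x -0.029 -0.006
scene 0.12 4 zmin 0.067 x -0.069 -0.066
top 0.06 26 zmin 0.386 x -0.08 -0.056
top 0.07 33 zmin 0.383 x -0.079 -0.052
top 0.08 23 zmin 0.377 x -0.076 -0.046
top 0.09 10 zmin 0.362 x -0.048 -0.044
```

>>> servo_tool --increments '[[[0,0,-0.01,0,0,0],[0,0,-0.015,0,0,0],[0,0,-0.015,0,0,0]]]'

```text
time: 4.32
position: [0.6024, 0.1004, 0.074]
tool_rot: [-1.351, 0.955, -0.957]
wrist_force: [-2.9, 0.6, 6.0]
width: -0.0002
```

>>> servo_tool --increments '[[[0.017,-0.047,-0.005,0,0,0],[0.034,-0.094,-0.005,0,0,0],[0.05,-0.141,-0.005,0,0,0],[0.067,-0.188,-0.005,0,0,0],[0.084,-0.235,-0.005,0,0,0]]]'

```text
time: 4.73
position: [0.611, 0.0768, 0.074]
tool_rot: [-1.351, 0.954, -0.957]
wrist_force: [-2.0, 1.6, 7.3]
width: 0.0001
```

```bash
python3 st.py
```

```text
t 4.73 pos [0.611  0.0768 0.074 ] w 0.0001 F [-2.02  1.65  7.25] Fdisp [-2.23 -1.35]
tip disp [0.0058 0.0463] z 0.052
T [[0.333, 0.001, 0.943], [-0.943, -0.001, 0.333], [0.001, -1.0, 0.001]]
tool z angle in disp 89.84 q6 -0.41
```

>>> servo_tool --increments '[[[0.015,-0.047,-0.005,0,0,0],[0.03,-0.094,-0.005,0,0,0],[0.045,-0.141,-0.005,0,0,0],[0.06,-0.188,-0.005,0,0,0],[0.075,-0.235,-0.005,0,0,0]]]'

```text
time: 5.15
position: [0.6194, 0.0533, 0.0741]
tool_rot: [-1.349, 0.953, -0.958]
wrist_force: [1.7, 2.2, 5.2]
width: -0.0003
```

>>> servo_tool --increments '[[[0.017,-0.047,-0.005,0,0,0],[0.034,-0.094,-0.005,0,0,0],[0.05,-0.141,-0.005,0,0,0],[0.067,-0.188,-0.005,0,0,0],[0.084,-0.235,-0.005,0,0,0]]]'

```text
time: 5.57
position: [0.6282, 0.0295, 0.074]
tool_rot: [-1.349, 0.952, -0.958]
wrist_force: [-1.3, 1.6, 6.1]
width: 0.0
```

```bash
python3 st.py;python3 - <<'E'
from h import *
from bench import read_camera
n='scene'
c=read_camera(n);cv2.imwrite(f'pics/{n}3.png',cv2.resize(c['frame'][90:290,170:350],None,fx=3,fy=3))
E
```

```text
t 5.57 pos [0.6282 0.0295 0.074 ] w 0.0 F [-1.29  1.61  6.15] Fdisp [-1.95 -0.67]
tip disp [0.0561 0.0466] z 0.052
T [[0.333, 0.004, 0.943], [-0.943, -0.0, 0.333], [0.002, -1.0, 0.004]]
tool z angle in disp 89.83 q6 -0.485
```

View pics/scene3.png

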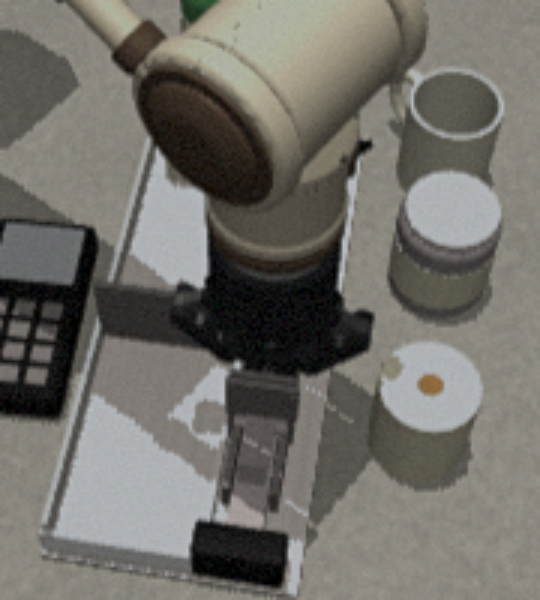

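>>> servo_tool --increments '[[[0.012,-0.038,-0.005,0,0,0],[0.025,-0.075,-0.005,0,0,0],[0.037,-0.113,-0.005,0,0,0],[0.05,-0.15,-0.005,0,0,0],[0.063,-0.188,-0.005,0,0,0]]]'

```text
time: 6.03
position: [0.6354, 0.0095, 0.074]
tool_rot: [-1.348, 0.951, -0.96]
wrist_force: [-0.3, 1.7, 5.9]
width: -0.0001
```

```bash
python3 st.py
```

```text
t 6.03 pos [0.6354 0.0095 0.074 ] w -0.0001 F [-0.3   1.75  5.94] Fdisp [-1.75  0.31]
tip disp [0.0774 0.0468] z 0.052
T [[0.332, 0.006, 0.943], [-0.943, -0.001, 0.332], [0.003, -1.0, 0.005]]
tool z angle in disp 89.8 q6 -0.514
```

>>> servo_tool --increments '[[[0.008,-0.028,-0.005,0,0,0],[0.017,-0.057,-0.005,0,0,0],[0.025,-0.085,-0.005,0,0,0],[0.034,-0.113,-0.005,0,0,0]]]'

```text
time: 6.37
position: [0.6388, -0.0006, 0.074]
tool_rot: [-1.346, 0.953, -0.958]
wrist_force: [-5.4, 18.6, 12.3]
width: 0.0001
```

```bash
python3 st.py;python3 - <<'E'
from h import *
from bench import read_camera
n='scene'
c=read_camera(n);cv2.imwrite(f'pics/{n}4.png',cv2.resize(c['frame'][90:290,170:350],None,fx=3,fy=3))
E
```

```text
t 6.37 pos [ 6.388e-01 -6.000e-04  7.400e-02] w 0.0001 F [-5.43 18.59 12.32] Fdisp [-19.33   1.12]
tip disp [0.0879 0.0466] z 0.052
T [[0.332, 0.005, 0.943], [-0.943, 0.002, 0.332], [-0.0, -1.0, 0.006]]
tool z angle in disp 89.78 q6 -0.531
```

View pics/scene4.png

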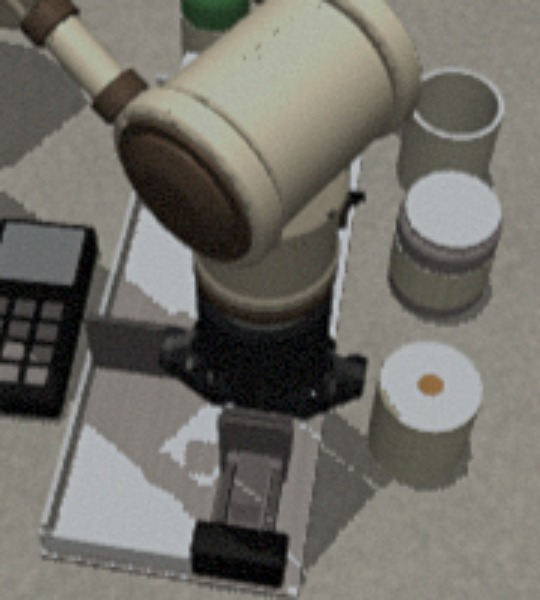

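>>> servo_tool --increments '[[[0.003,-0.01,0,0,0,0],[0.003,-0.01,0,0,0,0]]]'

```text
time: 6.58
position: [0.6388, -0.0004, 0.074]
tool_rot: [-1.345, 0.954, -0.956]
wrist_force: [-2.7, 4.3, 6.0]
width: -0.0003
```

```bash
python3 st.py
```

```text
t 6.58 pos [ 6.388e-01 -4.000e-04  7.400e-02] w -0.0003 F [-2.73  4.29  5.97] Fdisp [-4.95 -1.13]
tip disp [0.0877 0.0467] z 0.052
T [[0.332, 0.004, 0.943], [-0.943, 0.004, 0.332], [-0.003, -1.0, 0.005]]
tool z angle in disp 89.8 q6 -0.533
```

>>> servo_tool --increments '[[[0.003,-0.01,0.05,0,0,0],[0.003,-0.01,0.1,0,0,0],[0.002,-0.005,0.15,0,0,0],[0,0,0.2,0,0,0],[0,0,0.23,0,0,0]]]'

```text
time: 7.0
position: [0.6393, -0.001, 0.0981]
tool_rot: [-1.345, 0.953, -0.958]
wrist_force: [-0.4, -0.6, 0.2]
width: -0.0
```

>>> servo_tool --increments '[[[-0.02,0.06,0.02,0,0,0],[-0.04,0.12,0.1,0,0,0],[-0.04,0.12,0.4,0,0,0],[-0.04,0.12,0.7,0,0,0],[-0.04,0.12,1.0,0,0,0]]]'

```text
time: 7.42
position: [0.6347, 0.0118, 0.1993]
tool_rot: [-1.345, 0.953, -0.957]
wrist_force: [0.7, 0.4, -0.8]
width: 0.0
```

>>> servo_tool --increments '[[[-0.3,0,0.3,0,0,0],[-0.6,0,0.6,0,0,0],[-1.0,0,0.9,0,0,0],[-1.0,0,0.9,0,0,0]]]'

```text
time: 7.75
position: [0.5332, 0.0123, 0.2949]
tool_rot: [-1.343, 0.947, -0.961]
wrist_force: [0.4, 0.2, 0.5]
width: -0.0001
```

>>> servo_tool --increments '[[[-0.3,0,0,0,0,0],[-0.6,0,0,0,0,0],[-1.0,0,0,0,0,0],[-1.0,0,0,0,0,0]]]'

```text
time: 8.08
position: [0.4268, 0.0139, 0.2935]
tool_rot: [-1.345, 0.951, -0.957]
wrist_force: [0.6, -0.4, -0.3]
width: -0.0001
```

```bash
python3 st.py;python3 - <<'E'
from h import *
from bench import read_camera
d=np.load('disp.npz');R,t=d['R'],d['t']
for n in('top','scene'):
    c=read_camera(n);cv2.imwrite(f'pics/{n}5.png',c['frame']);c0=load(n+'0.npz')
    X=cloud(c);Y=(X[...,:2]-t)@R; z=X[...,2];v=c['z_map']>0
    def rep(nm,m):
        m=m&v
        if m.sum(): print(n,nm,m.sum(),'x',np.percentile(Y[m][:,0],[2,50,98]).round(4),'y',np.percentile(Y[m][:,1],[2,50,98]).round(4),'z',np.percentile(z[m],[2,50,98]).round(4))
    inb=(abs(Y[...,0])<.22)&(abs(Y[...,1])<.09)
    g=c['frame'].max(-1)
    rep('tabtop',inb&(Y[...,1]>.02)&(z>.095)&(z<.112))
    rep('key',inb&(Y[...,1]>.027)&(Y[...,1]<.063)&(z>.05)&(z<.075)&(g<60)&(Y[...,0]<.12))
    m=inb&(Y[...,1]>.03)&(Y[...,1]<.06)&(z>.045)&(z<.072)&(Y[...,0]<.092)&(Y[...,0]>.05)&(g<70)&v
    if m.sum()>20: print('key slope',np.polyfit(Y[m][:,0],z[m],1))
    rep('paddle',inb&(Y[...,1]<.015)&(z>.072)&(z<.09)&(Y[...,0]>-.1))
    rep('carton',inb&(z>.085+.0)&(z<.1)&(Y[...,0]<-.1))
    o=~inb&(z>.02)&(z<.18)&(abs(Y[...,0])<.35)&(abs(Y[...,1])<.3)
    num,lab,st,ce=cv2.connectedComponentsWithStats(((o&v)*255).astype(np.uint8))
    for i in range(1,num):
        if st[i,4]>60: rep('obj',lab==i)
E
```

```text
t 8.08 pos [0.4268 0.0139 0.2935] w -0.0001 F [ 0.58 -0.45 -0.32] Fdisp [0.62 0.4 ]
tip disp [ 0.0032 -0.1482] z 0.2715
T [[0.334, 0.007, 0.943], [-0.943, 0.002, 0.334], [0.0, -1.0, 0.007]]
tool z angle in disp 89.9 q6 -0.596
top tabtop 129 x [0.1003 0.1055 0.1104] y [0.0236 0.045  0.0677] z [0.0958 0.1024 0.1062]
top key 358 x [0.0572 0.0792 0.1007] y [0.0287 0.0453 0.0622] z [0.0527 0.0606 0.069 ]
key slope [-0.25622512  0.08024426]
top paddle 131 x [0.0353 0.0377 0.0404] y [-0.0784 -0.0337  0.0119] z [0.0745 0.0814 0.0842]
top carton 860 x [-0.1989 -0.1736 -0.142 ] y [-0.0643 -0.0336 -0.0031] z [0.088  0.0924 0.0953]
top obj 999 x [0.0181 0.0481 0.0797] y [0.1185 0.1455 0.1807] z [0.027  0.0793 0.0829]
top obj 1198 x [-0.1206 -0.0871 -0.0543] y [0.1171 0.1449 0.1827] z [0.0275 0.0887 0.0924]
top obj 708 x [0.2277 0.2467 0.276 ] y [-0.0323 -0.0082  0.0171] z [0.0236 0.0787 0.0828]
top obj 961 x [-0.2388 -0.203  -0.158 ] y [0.1011 0.14   0.1809] z [0.0213 0.0632 0.0862]
top obj 394 x [0.0376 0.0634 0.0816] y [-0.1442 -0.1159 -0.0973] z [0.0239 0.03   0.0344]
top obj 982 x [-0.2772 -
[... 245 characters left out ...]
742]
key slope [-0.20152113  0.07729452]
scene paddle 214 x [0.0374 0.0413 0.0431] y [-0.0794 -0.032   0.0137] z [0.0724 0.0804 0.0836]
scene carton 575 x [-0.1972 -0.1658 -0.1394] y [-0.0646 -0.0336 -0.003 ] z [0.0857 0.0927 0.0956]
scene obj 900 x [-0.2693 -0.2473 -0.234 ] y [-0.0744 -0.0457 -0.0223] z [0.0495 0.1076 0.1709]
scene obj 2446 x [-0.2327 -0.1054 -0.0506] y [0.1061 0.1483 0.1834] z [0.0236 0.0717 0.0915]
scene obj 2136 x [-0.0636  0.0166  0.0835] y [-0.1729 -0.1354 -0.0997] z [0.0228 0.0303 0.0343]
scene obj 1284 x [0.0234 0.0655 0.0851] y [0.1187 0.1491 0.1807] z [0.0233 0.079  0.0821]
scene obj 1022 x [0.2362 0.2649 0.2842] y [-0.0288 -0.0033  0.0198] z [0.0251 0.0787 0.0819]
```

View pics/top5.png

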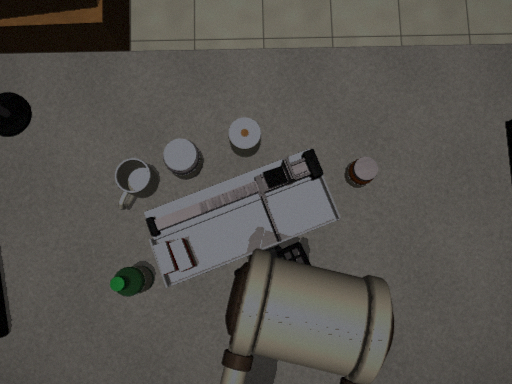

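View pics/scene5.png

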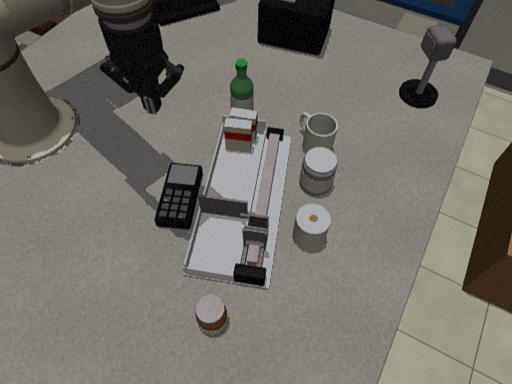

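Run:
```python
from h import *
a=cv2.imread('pics/top5.png')[140:215,235:335];b=cv2.imread('pics/scene5.png')[215:290,220:285]
a=cv2.resize(a,(560,420),interpolation=cv2.INTER_CUBIC)
b=cv2.resize(b,None,fx=5.6,fy=5.6,interpolation=cv2.INTER_CUBIC)[:420,:240]
b=cv2.copyMakeBorder(b,0,420-b.shape[0],0,0,0)
cv2.imwrite('pics/z5.png',cv2.convertScaleAbs(np.hstack([a,b]),alpha=1.5,beta=20))
```

```text
(no output)
```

View pics/z5.png

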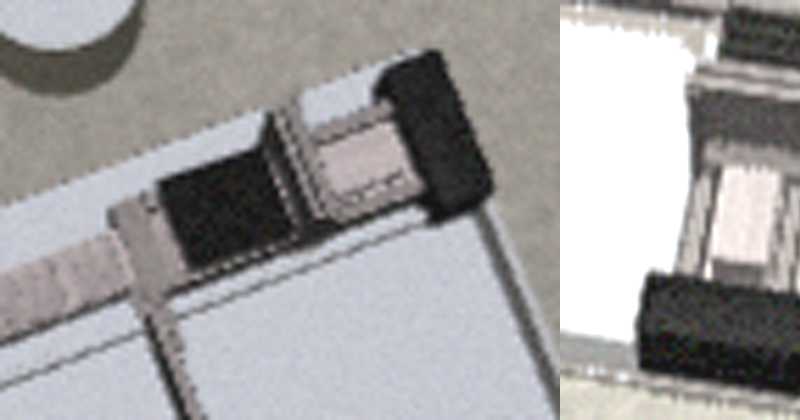

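The close-up shows the carriage's side rails meeting the end stop block (left half, about (400,130) to (420,190)) with no gap. The key is up and everything else is where it stood. I'm handing the job in.

```bash
python3 -c "
from bench import workorder
print(workorder.finish_job())"
```

```text
the job is handed in; nothing more can be done
None
```

With the shut fingertips I pressed the release key down to about 52 mm (roughly 6 N). I kept it pressed and pushed the tab's front about 103 mm back, until the push force jumped from about 2 N to 19 N. I then lifted straight off, moved clear and handed the job in at about 8 s of the 35 s allowed; no verdict is reported.

Last checks:
- **Pusher:** the carriage sits against the end stop with no gap visible in the close-up, and it did not spring back when I eased off the push. I could not read the joint value itself, so "fully back" rests on the force jump and the pictures.
- **Key:** its slope measured about 0.256 rad in the top view, which means it is up. The scene view gave about 0.20 rad from few pixels; taken at face value that is about 0.06 rad pressed, right at the limit. I trusted the top view.
- **Cartons and other things:** all within about 1 mm of where they stood. The card terminal was partly hidden from above, so its position comes from the scene view only.
- **Robot:** touching nothing, with wrist force at noise level.

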